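Clamp the window cap onto the furnace vacuum port

TASK

Gently push the swinging half of the clamp ring shut around the two flanges, by its red ear, until it has pushed the window cap fully home. Then swing the cam lever anticlockwise by its knob so that its hook goes over the pin on the ear, and tighten it until the knob pushes back with about 6 N, no more; let go and leave it clamped. Do not touch the cap itself, and leave everything else on the bench alone.

Things in the scene. Friction and masses are not known exactly. Their poses are not given: they have to be found in the camera images.
- port: Fixed vacuum port: blue block 150 x 130 x 50 mm, an upright steel stub with a fixed flange (65 mm across), and the fixed aluminium half of a clamp ring on its +x side. Origin: on the table under the stub axis; z up. Swinging half on the -x side (towards the robot), its hinge at the -y end, cam lever at the +y end.
- stub (a point): Centre of the fixed flange's top face, on the stub axis, 88 mm above the table.
- cap: Loose steel window cap, 0.5 to 0.75 kg, standing on the fixed flange 5 to 9 mm off-centre towards the port's -x: flange 68 mm across, 8 mm thick; neck 36 mm, head 48 mm across with amber window; top 138 mm above the table. Origin: centre of its underside.
- capfoot (a point): Centre of the cap's underside. The closing ring pushes the cap along +x of the port against two rubber pads in the fixed half. The pads are worn by an unknown amount (home is up to 2 mm before or behind the stub axis) and springy, about 200 N/mm.
- hinge (a point): Upright hinge axis of the swinging half, at x = 0, y = -80 mm of the port, 91 mm above the table.
- jaw (a joint): Angle of the swinging half (rad): 0 nominally shut, growing as it opens towards the port's -x (anticlockwise from above). Starts at 0.5 to 0.75. It comes up against the cap and pads somewhere between +0.025 and -0.045, depending on wear. A stiff hinge (0.15 N m) holds it where it is left.
- ring: Swinging clamp half: aluminium half ring, outer radius 44 mm, 82 to 100 mm above the table, red ear at the free end. Origin on the hinge axis at table height; at jaw = 0 its axes are the port's. Ear in this frame: x = -17 (outer face) to -3, y = 119 to 163, z = 82 to 100 mm. Sweeping it shut takes 1 to 5 N at the ear, then it firms up; 7 N there is enough.
- ear (a point): Point on the red ear's flat outer face (push here; it faces -x of the ring), 130 mm from the hinge along the ring's y, 91 mm above the table.
- keeper: Upright steel pin, 8 mm across, on top of the red ear, 100 to 124 mm above the table; its axis is at x = -8, y = 150 mm of the ring's frame. This frame is the same as ring.
- pivot (a point): Upright pivot axis of the cam lever, at x = 20, y = 70 mm of the port, 113 mm above the table.
- lever (a joint): Cam lever angle (rad): starts 0 to 0.35 (open), grows anticlockwise from above, limit 2.9. The handle points along the port's +x turned by lever + 0.10. With the ring shut the hook goes over the pin from about 0.7 and turns tight somewhere from 1.0 to 2.5, depending on wear. Loose: under 1 N at the knob; it then jumps to about 3 N and rises 1 to 2 N per 0.1 rad. It stays where it is left.
- hook: Spiral steel wall of the cam lever, 106 to 118 mm above the table, 25 to 46 mm from the pivot. As the lever turns it passes outside the keeper pin and draws it to the pivot, leaving some 3 to 6 N of clamping per 1 N pressed at the knob. Origin: on the pivot axis at table height, turning with the lever.
- handle: Steel handle of the cam lever, bar 12 mm wide, 108 to 118 mm above the table, knob at its end. Origin: on the pivot axis at table height, turning with the lever.
- knob (a point): On the axis of the black upright knob at the handle's end: 16 mm across, 108 to 155 mm above the table, on a circle of 85 mm radius about the pivot; this point is 140 mm above the table.
- spare_ring: Bystander, leave alone: black rubber ring, 60 mm across, in the grey tray. Origin: its underside or handle.
- blank: Bystander, leave alone: steel blanking disc with a stub, 66 mm across, in the grey tray. Origin: its underside or handle.
- wrench: Bystander, leave alone: steel wrench lying on the table, 160 mm long. Origin: its underside or handle.
- driver: Bystander, leave alone: screwdriver with green handle, lying on the table, 180 mm long. Origin: its underside or handle.
- solvent: Bystander, leave alone: white plastic bottle, 60 mm across, 130 mm tall. Origin: its underside or handle.
- beaker: Bystander, leave alone: glass beaker, 66 mm across, 75 mm tall. Origin: its underside or handle.
- jar: Bystander, leave alone: amber jar, 60 mm across, 60 mm tall. Origin: its underside or handle.
Things that resemble listed ones, but are neither listed nor needed, are in the scene too. Leave any pink or yellow look-alike of the cap alone.

How it is judged:
By the outcome, as a careful person would: the job done as asked, in the order asked, and still so for the second after the job is handed in, with the robot touching nothing.
It also fails if it takes over 72 s, if anything falls off the work surface, if the arm or the gripper's body presses on something with over 40 N, if the wrist force passes 120 N, or if a joint passes its speed limit or range.

ROBOT

A 6-joint arm with a two-finger parallel gripper is mounted at the origin on the work surface. World frame = base frame: x ahead of the robot, y to its left, z up, the work surface at z = 0. Lengths are in m, angles in rad, forces in N, time in s.
With the tool pointing down it reaches from about 0.375 to 0.75 m from the base axis. Payload 9 kg.
Tool frame: the origin (TCP) lies midway between the tips of the shut fingers; the grasp point (between the pads) lies 19 mm behind it (ctrl.grip_depth is the distance from the TCP to the grasp point, in m); z points along the fingers, x is the direction in which the jaws open and shut, and the axes are right-handed (so a half turn about z gives the same grasp; the last joint's range is limited). The gripper opens to 85 mm and grips with 20 to 120 N. Pads are 22 mm wide; open, the fingers measure 114 mm over their backs; the gripper's body (76 mm by 85 mm) begins 54 mm behind the grasp point. The pads swing forward as they close: fully open they stand 13 mm farther back than shut.
Start: joints at [-1.546, 0.104, 0.097, 1.564, 0, 1.353], TCP at [0.144, -0.582, 0.231] pointing down, gripper open.
Joint ranges: [-2.99, 2.99], [-0.84, 1.86], [-1.1, 1.16], [-1.84, 2.11], [-1.51, 1.56], [-3.14, 3.14]. Speed limits (rad/s): [2.22, 2.22, 2.57, 3.14, 3.14, 3.14].

INTERFACE

Orientations are given as a 3x3 rotation matrix whose columns are the frame's x, y, z axes.
In Python, from bench import ctrl gives the robot as it stands.
- The arm moves only by the tool play_rows, never from a script. Its argument "plan" is text: rows parted by semicolons, each of 7 numbers parted by spaces: the shift along the world's x, y, z in m, then the turn, a rotation vector about the world's x, y, z in degrees, then the closure in counts, from 0 (fully open) to 255 (shut). In form: dx dy dz wx wy wz grip; .... A call has 1 to 12 rows; each row is the pose to reach, as a shift and turn from the pose commanded when the call began; what a row does not reach only later rows make up. A row lasts 1/10 s, in which the tool goes at most 50 mm and 8.59 degrees, less where a joint would pass 70% of its speed; a pose out of reach is approached as far as the arm can. A call with a gripper value outside its range is refused whole. The fingers move at their own pace and stop on an object; "newtons" is the grip in N (left out, the last holds). Time passes only in rows, so rows that repeat a pose let the fingers close. It gives the time, the measured TCP pose, the force and the opening at its end, in the units of the state.
- ctrl.read_state(): the state, without advancing time (a new reading comes with each control period).
- ctrl.capture(name): name is "scene" or "top" or "wrist"; returns the picture (400x640x3 uint8, red, green, blue); there is no depth.
- ctrl.calibration(name): a dict with "fovy" (degrees; the focal length in pixels is half the picture's height over the tangent of half this angle, whatever the lens; pixels are square), "cx", "cy" (the principal point, pixels), "k1" (the pictures are not rectified: a ray, as slopes to the right and down, at radius r is drawn at 1 + k1 r^2 times it, then the intrinsics apply), "origin" and "orientation" of the camera in the world. Camera axes: x right, y down, z forward; pixel columns grow to the right and rows downward; lengths in m; the calibration is good to about 2 mm. A picture is of the moment at which its call begins: read the wrist's pose just before it. calibration takes no time and is no camera call; for the wrist camera it gives the pose at the moment of the call.
- ctrl.finish_job(): hands the job in, once; it reports no verdict.
The state is a dict: "time": time; "joints": joint angles; "qd": joint speeds; "effort": joint torques, N m; "tcp_pos": TCP position; "tool_rot": TCP orientation; "wrist_force": force on the tool from outside, world axes, zero at the start; "ft_torque": the same for the moment, N m; "gripper_width": opening from 0.0 (shut) to 1.0 (fully open).
Only numpy, scipy, OpenCV 4.12 (cv2) and the standard library are available. Lean on these libraries where they do the work, as an engineer would, in place of code of your own. Each camera call takes 0.05 s, during which the arm holds its last target.

## Working session

There is one attempt and no reset: what is moved stays moved. The work goes in short steps, Python scripts to look and compute and a tool call to move; the robot and the scene stay as the last step left them, time stands still between calls to the robot, and variables do not carry over. Pictures are saved under pics/ and viewed, and the job is handed in when it is done.

Besides the shell and the picture viewer there is one more tool, called as name(argument=value, ...) on one line, values as JSON. play_rows: Moves the arm, as the interface text tells. Its arguments: {"type":"object","properties":{"plan":{"type":"string"},"newtons":{"type":"number"}},"required":["plan"]}

```bash
mkdir -p pics; ls; python3 - <<'E'
from bench import ctrl
import cv2
s=ctrl.read_state();print(s['time'],s['tcp_pos'],s['tool_rot'],s['wrist_force'])
for n in('scene','top'):
    im=ctrl.capture(n);cv2.imwrite(f'pics/{n}0.png',im[:,:,::-1]);print(n,ctrl.calibration(n))
E
```

```text
pics
0.0 [ 0.14422285 -0.58207903  0.23053534] [[ 2.40386056e-01 -9.70677361e-01 -7.66172197e-05]
 [-9.70676549e-01 -2.40385956e-01  1.27634733e-03]
 [-1.25733916e-03 -2.32445562e-04 -9.99999183e-01]] [-0.39831165  0.38328173 -0.34238372]
scene {'fovy': 48.988930767741735, 'cx': 325.97720822536974, 'cy': 195.71075544563467, 'k1': 0.004367415281335356, 'origin': array([ 1.34554293, -0.03597644,  0.7620889 ]), 'orientation': array([[ 0.02755521,  0.66038897, -0.75041796],
       [ 0.99961431, -0.01560933,  0.022969  ],
       [ 0.00345495, -0.75076145, -0.66056439]])}
top {'fovy': 45.01574875115204, 'cx': 323.5394037277188, 'cy': 194.67202136835763, 'k1': -0.12251526664788157, 'origin': array([0.34719419, 0.01969326, 1.19908838]), 'orientation': array([[ 0.02772517, -0.9809952 ,  0.19204099],
       [-0.9992935 , -0.03207648, -0.01958592],
       [ 0.02537369, -0.19136229, -0.98119144]])}
```

View pics/scene0.png

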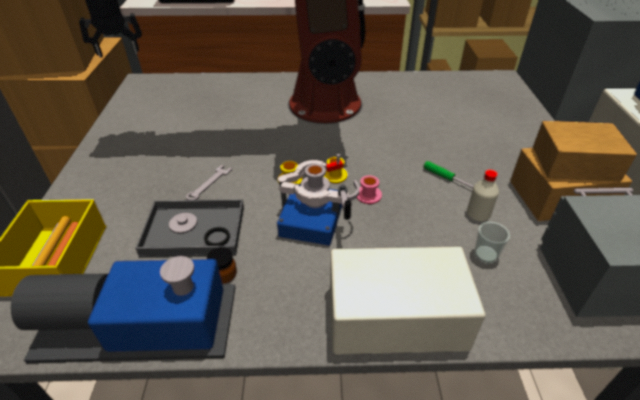

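View pics/top0.png

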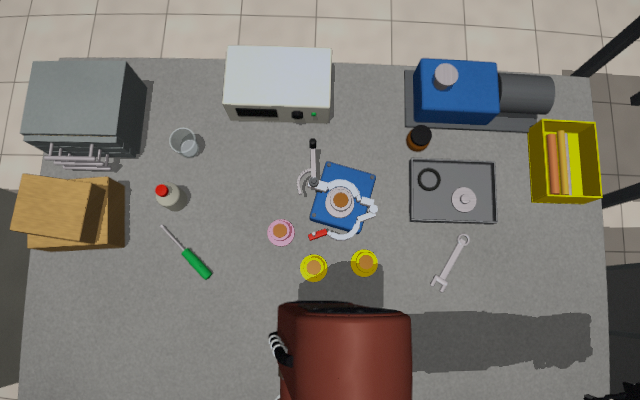

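The top view shows the port at about (343,197), with the steel-necked cap on it at (341,201). The red ear is at (318,235) and the lever knob at (312,144). The pink (280,232) and yellow (314,267), (364,263) look-alikes are on the table. I'll enlarge this area.

```bash
python3 - <<'E'
import cv2
t=cv2.imread('pics/top0.png')[130:280,260:400];cv2.imwrite('pics/topc.png',cv2.resize(t,None,fx=4,fy=4,interpolation=cv2.INTER_CUBIC)) 
t=cv2.imread('pics/scene0.png')[145:250,260:390];cv2.imwrite('pics/scenec.png',cv2.resize(t,None,fx=5,fy=5,interpolation=cv2.INTER_CUBIC))
E
```

```text
(no output)
```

View pics/topc.png

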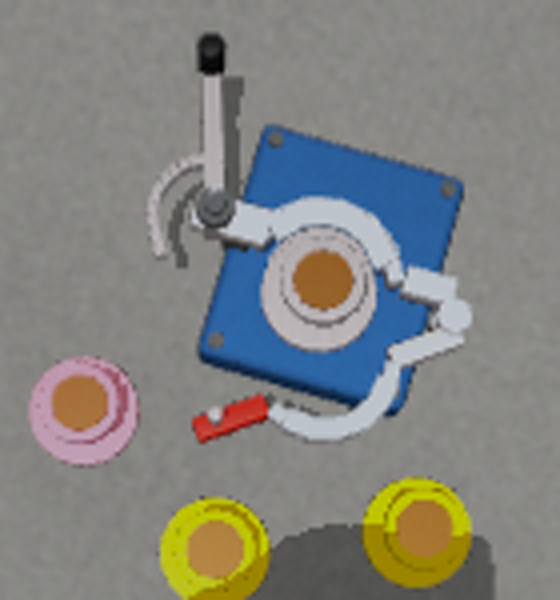

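View pics/scenec.png

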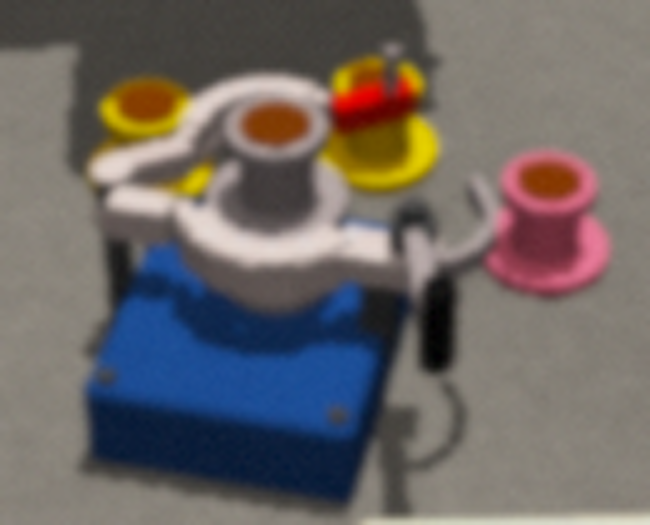

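```bash
cat > h.py <<'E'
import numpy as np, cv2
def ray(cal,px):
    f=200/np.tan(np.radians(cal['fovy'])/2)
    d=(np.array(px,float)-[cal['cx'],cal['cy']])/f
    rd=np.hypot(*d); r=rd
    for _ in range(30): r=rd/(1+cal['k1']*r*r)
    if rd>0: d=d*r/rd
    v=cal['orientation']@np.array([d[0],d[1],1.]); return np.array(cal['origin']),v
def onz(cal,px,z):
    o,v=ray(cal,px); return o+v*(z-o[2])/v[2]
def proj(cal,p):
    f=200/np.tan(np.radians(cal['fovy'])/2)
    c=np.array(cal['orientation']).T@(np.array(p)-cal['origin']); d=c[:2]/c[2]
    d=d*(1+cal['k1']*d@d); return d*f+[cal['cx'],cal['cy']]
E
python3 - <<'E'
from bench import ctrl
from h import *
c=ctrl.calibration('top')
cr=lambda x,y:((x-1.5)/4+260,(y-1.5)/4+130)
for n,p,z in [('c1',(268,125),.05),('c2',(463,182),.05),('c4',(200,355),.05),('b1',(276,139),.05),('b2',(449,188),.05),('b4',(215,341),.05),('hinge',(456,317),.1),('pivot',(216,206),.12),('knob',(211,42),.155),('pin',(215,411),.124),('capwin',(323,279),.138),('earA',(193,421),.1),('earB',(201,442),.1),('earC',(272,413),.1),('earD',(265,395),.1),('hookend',(160,256),.118)]:
    print(n,onz(c,cr(*p),z).round(4))
E
```

```text
c1 [ 0.6571 -0.0085  0.05  ]
c2 [ 0.6252 -0.1292  0.05  ]
c4 [0.513  0.0286 0.05  ]
b1 [ 0.6484 -0.0136  0.05  ]
b2 [ 0.6211 -0.1206  0.05  ]
b4 [0.5218 0.0198 0.05  ]
hinge [ 0.5326 -0.1192  0.1   ]
pivot [0.5893 0.0217 0.12  ]
knob [0.6761 0.0275 0.155 ]
pin [0.471  0.0186 0.124 ]
capwin [ 0.5454 -0.0395  0.138 ]
earA [0.4676 0.0309 0.1   ]
earB [0.4557 0.026  0.1   ]
earC [ 0.4736 -0.0141  0.1   ]
earD [ 0.4838 -0.0098  0.1   ]
hookend [0.5594 0.0527 0.118 ]
```

Everything fits the description: port yaw about -14.5°, origin (0.5525,-0.0415), hinge (0.5326,-0.119), jaw about 0.62, lever about 0.22. The pivot–hinge distance comes out at 151.9 mm against 151.3, and hinge–pin at 150.9 against 150.2.

The cap candidates are the pink one (280,232), the yellow ones (314,267) and (364,263), and the steel-coloured one (341,201). The steel one stands on the port flange, so it is the real cap, and the enlarged crop confirms it. Next I'll shut the fingers and go to a standoff behind the ear.

play_rows(plan="0.06 0.06 0 0 0 10 255; 0.1 0.1 0 0 0 20 255; 0.14 0.14 0 0 0 28 255; 0.186 0.182 0 0 0 36 255; 0.21 0.23 0 0 0 45 255; 0.23 0.28 0 0 0 53 255; 0.25 0.33 0 0 0 61 255; 0.265 0.38 0 0 0 69 255; 0.275 0.43 0 0 0 77 255; 0.285 0.48 0 0 0 85 255; 0.293 0.53 0 0 0 93 255; 0.293 0.569 0 0 0 97 255", newtons=30)

```text
time: 1.3
tcp_pos: [0.4287, -0.0713, 0.2311]
tool_rot: [[0.932, 0.362, 0.0], [0.362, -0.932, 0.0], [0.0, 0.0, -1.0]]
wrist_force: [1.7, -0.6, -0.2]
gripper_width: 0.001
```

play_rows(plan="0 0 0 0 0 0 255; 0 0 0 0 0 0 255; 0 0 0 0 0 0 255")

```text
time: 1.6
tcp_pos: [0.4286, -0.074, 0.2311]
tool_rot: [[0.935, 0.356, -0.0], [0.356, -0.935, -0.0], [-0.0, 0.0, -1.0]]
wrist_force: [0.9, 0.2, -0.8]
gripper_width: 0.001
```

```bash
python3 - <<'E'
from bench import ctrl
import cv2
s=ctrl.read_state();print(s['time'],s['tcp_pos'],s['tool_rot'],s['joints'],s['wrist_force'])
print(ctrl.calibration('wrist'))
im=ctrl.capture('wrist');cv2.imwrite('pics/w1.png',im[:,:,::-1])
E
```

```text
1.6 [ 0.42859345 -0.0740017   0.23109623] [[ 9.34546659e-01  3.55840534e-01 -2.38904612e-04]
 [ 3.55840514e-01 -9.34546689e-01 -1.24542833e-04]
 [-2.67584902e-04  3.13791481e-05 -9.99999964e-01]] [-4.73386532e-01 -4.05661677e-01 -3.66433303e-01  1.61018055e+00
 -2.19764123e-04  7.33596499e-01] [ 0.94075984  0.16111973 -0.79094303]
{'fovy': 65.59227511274278, 'cx': 323.7438844097944, 'cy': 203.91471095348834, 'k1': -0.032647740116192515, 'origin': array([ 0.40303424, -0.0076971 ,  0.37344343]), 'orientation': array([[ 0.93419003,  0.34244496,  0.10010211],
       [ 0.35677337, -0.89769766, -0.25855691],
       [ 0.00131992,  0.27725506, -0.96079545]])}
```

View pics/w1.png

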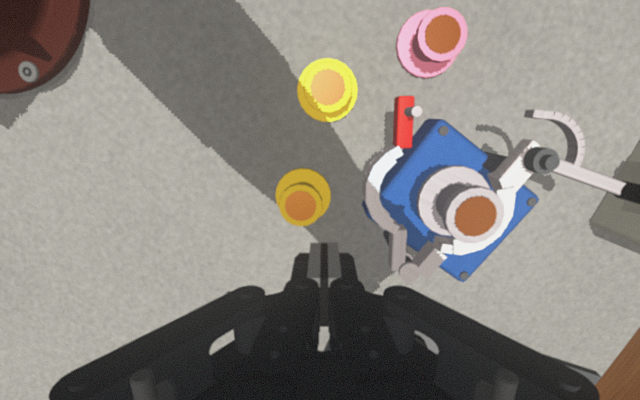

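The wrist view shows the ear at (404,122), the pin top at (417,111), and the knob at (635,192), partly out of frame. I'll use this view to cross-check the ear and pin.

```bash
python3 - <<'E'
from bench import ctrl
from h import *
c=ctrl.calibration('wrist')
im=cv2.imread('pics/w1.png').astype(int)
m=((im[...,2]>130)&(im[...,1]<60)&(im[...,0]<60)).astype(np.uint8); m[:, :380]=0; m[160:]=0;m[:,430:]=0
k=cv2.findContours(m,0,2)[0]; k=max(k,key=cv2.contourArea); print(cv2.boundingRect(k)); b=cv2.boxPoints(cv2.minAreaRect(k)); print(b)
for p in b: print(onz(c,p,.1).round(4))
for n,p,z in [('pin',(417,111),.124),('pivot',(542,160),.12),('hinge',(409,270),.1)]: print(n,onz(c,p,z).round(4))
for n in [(.4679,-.0014,.1)]: print(proj(c,n))
E
```

```text
(396, 144, 1, 1)
[[396. 144.]
 [396. 144.]
 [396. 144.]
 [396. 144.]]
[ 0.471  -0.0085  0.1   ]
[ 0.471  -0.0085  0.1   ]
[ 0.471  -0.0085  0.1   ]
[ 0.471  -0.0085  0.1   ]
pin [0.4698 0.0205 0.124 ]
pivot [0.5854 0.0237 0.12  ]
hinge [ 0.5337 -0.115   0.1   ]
[396.15033691 134.97150695]
```

The views agree to about 3 mm. Now I'll move behind the ear and go down to tip height z = 0.088.

play_rows(plan="0.004 0.03 0 0 0 0 255; 0.008 0.061 0 0 0 0 255; 0.008 0.061 -0.03 0 0 0 255; 0.008 0.061 -0.06 0 0 0 255; 0.008 0.061 -0.09 0 0 0 255; 0.008 0.061 -0.12 0 0 0 255; 0.008 0.061 -0.143 0 0 0 255; 0.008 0.061 -0.143 0 0 0 255; 0.008 0.061 -0.143 0 0 0 255")

```text
time: 2.55
tcp_pos: [0.4366, -0.0133, 0.0888]
tool_rot: [[0.935, 0.355, -0.0], [0.355, -0.935, 0.0], [-0.0, -0.0, -1.0]]
wrist_force: [-0.1, -0.1, 0.4]
gripper_width: 0.001
```

```bash
python3 - <<'E'
from bench import ctrl
import cv2
s=ctrl.read_state();print(s['time'],s['tcp_pos'],s['wrist_force'])
im=ctrl.capture('wrist');cv2.imwrite('pics/w2.png',im[:,:,::-1])
im=ctrl.capture('scene')[145:250,260:390];cv2.imwrite('pics/s2.png',cv2.resize(im[:,:,::-1],None,fx=5,fy=5,interpolation=2))
E
```

```text
2.55 [ 0.43662458 -0.01327362  0.088778  ] [-0.13371173 -0.14430841  0.38438731]
```

View pics/w2.png

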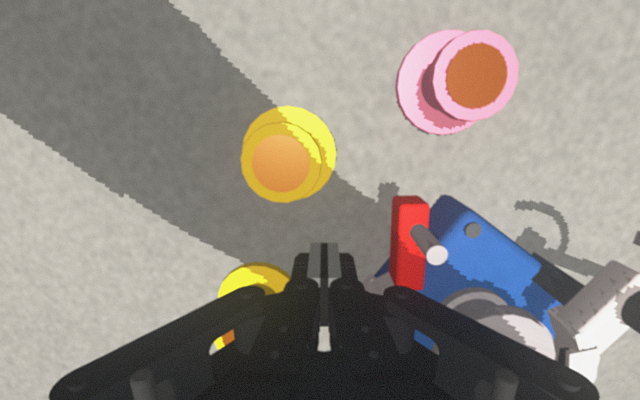

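View pics/s2.png

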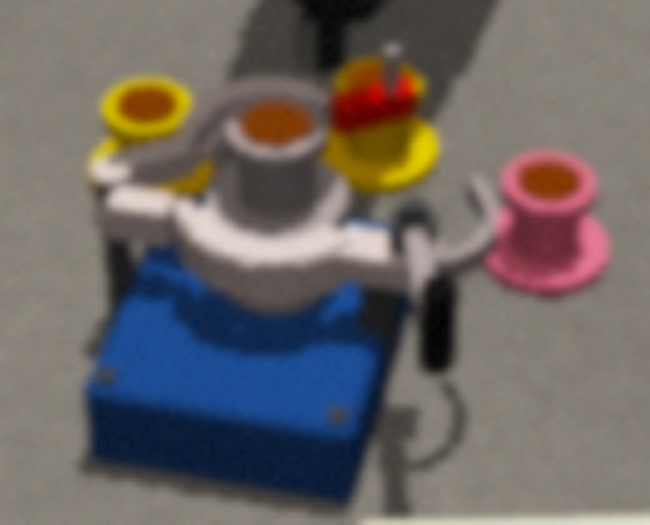

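```bash
cat > arc.py <<'E'
import numpy as np,sys
H=np.array([.533,-.118]); yaw=-14.5
def tcp(jd,off=(-.0315,.133)):
    a=np.radians(yaw+jd); R=np.array([[np.cos(a),-np.sin(a)],[np.sin(a),np.cos(a)]])
    return H+R@np.array(off)
E
python3 - <<'E'
from arc import *
p0=np.array([.4366,-.0133])
for j in [35.5,33.5,31.5,29.5,27.5,25.5,23.5,21.5,19.5,17.5,15.5,13.5,11.5,9.5,7.5,6,4,2,0,-2]:
    print(j,(tcp(j)-p0).round(4),j-35.5)
E
```

```text
35.5 [0.0193 0.0082] 0.0
33.5 [0.0233 0.0108] -2.0
31.5 [0.0274 0.0133] -4.0
29.5 [0.0316 0.0156] -6.0
27.5 [0.0358 0.0178] -8.0
25.5 [0.0401 0.0198] -10.0
23.5 [0.0445 0.0217] -12.0
21.5 [0.0489 0.0235] -14.0
19.5 [0.0534 0.025 ] -16.0
17.5 [0.058  0.0265] -18.0
15.5 [0.0626 0.0277] -20.0
13.5 [0.0672 0.0288] -22.0
11.5 [0.0719 0.0298] -24.0
9.5 [0.0766 0.0305] -26.0
7.5 [0.0813 0.0311] -28.0
6 [0.0849 0.0315] -29.5
4 [0.0897 0.0318] -31.5
2 [0.0944 0.032 ] -33.5
0 [0.0992 0.032 ] -35.5
-2 [0.104  0.0318] -37.5
```

play_rows(plan="0.005 0.002 0 0 0 0 255; 0.01 0.004 0 0 0 0 255; 0.015 0.006 0 0 0 0 255; 0.017 0.007 0 0 0 0 255; 0.0193 0.0082 0 0 0 0 255; 0.0213 0.0095 0 0 0 -1 255; 0.0233 0.0108 0 0 0 -2 255; 0.0254 0.012 0 0 0 -3 255; 0.0274 0.0133 0 0 0 -4 255; 0.0295 0.0144 0 0 0 -5 255; 0.0316 0.0156 0 0 0 -6 255")

```text
time: 3.75
tcp_pos: [0.4684, 0.0034, 0.0883]
tool_rot: [[0.967, 0.256, -0.0], [0.256, -0.967, 0.0], [-0.0, -0.0, -1.0]]
wrist_force: [-1.1, -0.7, 0.5]
gripper_width: -0.005
```

play_rows(plan="0.0021 0.0011 0 0 0 -1 255; 0.0042 0.0022 0 0 0 -2 255; 0.0063 0.0032 0 0 0 -3 255; 0.0085 0.0042 0 0 0 -4 255; 0.0107 0.0052 0 0 0 -5 255; 0.0129 0.0061 0 0 0 -6 255; 0.0151 0.007 0 0 0 -7 255; 0.0173 0.0079 0 0 0 -8 255; 0.0195 0.0086 0 0 0 -9 255; 0.0218 0.0094 0 0 0 -10 255; 0.0241 0.0101 0 0 0 -11 255; 0.0264 0.0109 0 0 0 -12 255")

```text
time: 4.95
tcp_pos: [0.4949, 0.0142, 0.0883]
tool_rot: [[0.999, 0.049, 0.0], [0.049, -0.999, -0.0], [0.0, 0.0, -1.0]]
wrist_force: [-0.5, 0.1, -0.4]
gripper_width: -0.001
```

```bash
python3 - <<'E'
from bench import ctrl
import cv2
s=ctrl.read_state();print(s['time'],s['tcp_pos'],s['wrist_force'],s['tool_rot'][:,0])
im=ctrl.capture('wrist');cv2.imwrite('pics/w3.png',im[:,:,::-1])
im=ctrl.capture('scene')[145:250,260:390];cv2.imwrite('pics/s3.png',cv2.resize(im[:,:,::-1],None,fx=5,fy=5,interpolation=2))
E
```

```text
4.95 [0.49489765 0.01418567 0.088327  ] [-0.4889257   0.10940157 -0.38304033] [9.98784611e-01 4.92878314e-02 1.02763238e-04]
```

View pics/w3.png

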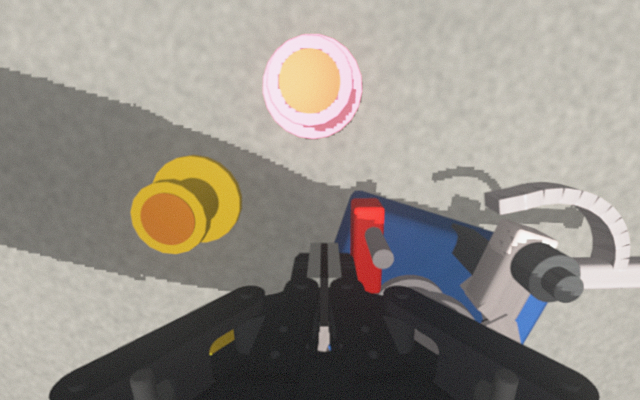

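View pics/s3.png

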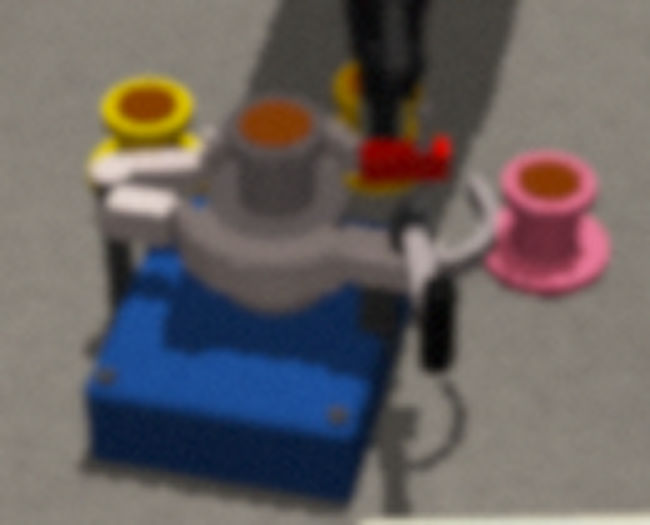

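The ear is following and the lateral force is about 1 N. Continuing more slowly.

play_rows(plan="0.0023 0.0006 0 0 0 -1 255; 0.0046 0.0012 0 0 0 -2 255; 0.0069 0.0018 0 0 0 -3 255; 0.0092 0.0023 0 0 0 -4 255; 0.0115 0.0028 0 0 0 -5 255; 0.0139 0.0033 0 0 0 -6 255; 0.0162 0.0037 0 0 0 -7 255; 0.0186 0.004 0 0 0 -8 255")

```text
time: 5.85
tcp_pos: [0.5135, 0.0182, 0.0883]
tool_rot: [[0.996, -0.09, 0.0], [-0.09, -0.996, -0.0], [0.0, 0.0, -1.0]]
wrist_force: [-0.5, -0.5, 0.3]
gripper_width: -0.003
```

play_rows(plan="0.0012 0.0002 0 0 0 -0.5 255; 0.0024 0.0003 0 0 0 -1 255; 0.0035 0.0005 0 0 0 -1.5 255; 0.0047 0.0006 0 0 0 -2 255; 0.0059 0.0008 0 0 0 -2.5 255; 0.0071 0.0009 0 0 0 -3 255; 0.0083 0.001 0 0 0 -3.5 255")

```text
time: 6.55
tcp_pos: [0.5217, 0.0192, 0.0884]
tool_rot: [[0.989, -0.15, 0.0], [-0.15, -0.989, -0.0], [0.0, 0.0, -1.0]]
wrist_force: [-0.5, -0.0, 0.6]
gripper_width: 0.0
```

```bash
python3 - <<'E'
from bench import ctrl
import cv2
s=ctrl.read_state();print(s['time'],s['tcp_pos'],s['wrist_force'],s['tool_rot'][:,0])
im=ctrl.capture('wrist');cv2.imwrite('pics/w4.png',im[:,:,::-1])
im=ctrl.capture('scene')[145:250,260:390];cv2.imwrite('pics/s4.png',cv2.resize(im[:,:,::-1],None,fx=5,fy=5,interpolation=2))
E
```

```text
6.55 [0.52170042 0.01916425 0.08835251] [-0.48335156 -0.0069487   0.55614005] [ 9.88680510e-01 -1.50036104e-01  1.26869888e-04]
```

View pics/w4.png

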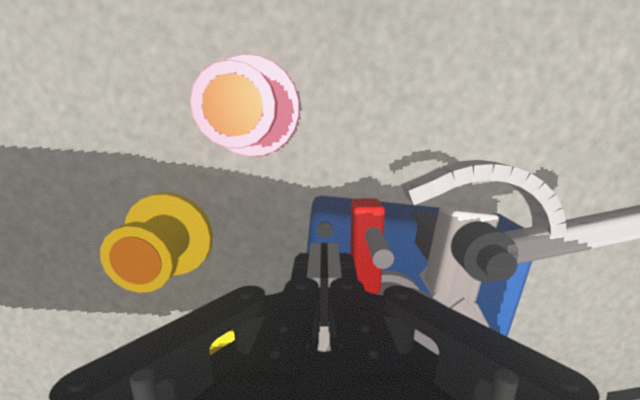

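View pics/s4.png

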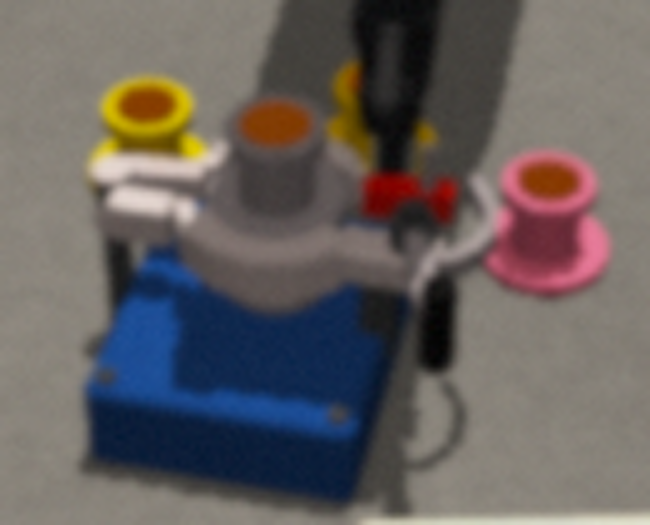

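```bash
python3 - <<'E'
from bench import ctrl
from h import *
from arc import H
c=ctrl.calibration('wrist')
p=onz(c,(382,258),.124);print(p, np.degrees(np.arctan2(*(p[:2]-H)[::-1]))-78.55, np.hypot(*(p[:2]-H)))
pv=onz(c,(499,266),.123);print(pv)
E
```

```text
[0.54591205 0.03460419 0.124     ] 6.613644658739815 0.1531494650576213
[0.5908617 0.0236347 0.123    ]
```

Jaw is about 6.6°. From here I'll use finer steps and watch the force.

play_rows(plan="0.0006 0 0 0 0 -0.25 255; 0.0012 0 0 0 0 -0.5 255; 0.0018 0.0001 0 0 0 -0.75 255; 0.0024 0.0001 0 0 0 -1 255; 0.003 0.0001 0 0 0 -1.25 255; 0.0036 0.0002 0 0 0 -1.5 255; 0.0042 0.0002 0 0 0 -1.75 255; 0.0048 0.0002 0 0 0 -2 255")

```text
time: 7.45
tcp_pos: [0.5263, 0.0194, 0.0883]
tool_rot: [[0.983, -0.184, -0.0], [-0.184, -0.983, 0.0], [-0.0, -0.0, -1.0]]
wrist_force: [-3.7, 0.7, 0.8]
gripper_width: 0.003
```

play_rows(plan="0.0005 0 0 0 0 -0.2 255; 0.001 0 0 0 0 -0.4 255; 0.0015 0 0 0 0 -0.6 255; 0.002 0 0 0 0 -0.8 255")

```text
time: 7.85
tcp_pos: [0.5284, 0.0195, 0.0883]
tool_rot: [[0.98, -0.198, -0.0], [-0.198, -0.98, 0.0], [-0.0, -0.0, -1.0]]
wrist_force: [-4.1, 2.1, 1.5]
gripper_width: -0.0
```

play_rows(plan="0.0005 0 0 0 0 -0.2 255; 0.001 0 0 0 0 -0.4 255; 0.0015 0 0 0 0 -0.6 255")

```text
time: 8.15
tcp_pos: [0.5299, 0.0195, 0.0883]
tool_rot: [[0.978, -0.208, 0.0], [-0.208, -0.978, 0.0], [-0.0, -0.0, -1.0]]
wrist_force: [-3.3, 2.5, 0.4]
gripper_width: -0.002
```

play_rows(plan="0.0005 0 0 0 0 -0.2 255; 0.001 0 0 0 0 -0.4 255")

```text
time: 8.35
tcp_pos: [0.5309, 0.0195, 0.0883]
tool_rot: [[0.977, -0.215, 0.0], [-0.215, -0.977, 0.0], [0.0, -0.0, -1.0]]
wrist_force: [-2.9, 3.0, 0.3]
gripper_width: -0.001
```

play_rows(plan="0.0005 0 0 0 0 -0.2 255; 0.001 0 0 0 0 -0.4 255")

```text
time: 8.55
tcp_pos: [0.5319, 0.0194, 0.0883]
tool_rot: [[0.975, -0.222, 0.0], [-0.222, -0.975, 0.0], [0.0, -0.0, -1.0]]
wrist_force: [-2.5, 2.8, 0.8]
gripper_width: 0.001
```

The force direction (-2.5, +2.8) suggests a finger edge is riding the curve beside the ear. I'll back off and look.

play_rows(plan="-0.003 0 0 0 0 0 255; -0.006 0.001 0 0 0 0 255; -0.006 0.001 0 0 0 0 255")

```text
time: 8.85
tcp_pos: [0.5259, 0.0202, 0.0885]
tool_rot: [[0.975, -0.221, 0.001], [-0.221, -0.975, -0.0], [0.001, 0.0, -1.0]]
wrist_force: [-0.4, -0.4, -0.4]
gripper_width: 0.001
```

```bash
python3 - <<'E'
from bench import ctrl
import cv2
s=ctrl.read_state();print(s['time'],s['tcp_pos'],s['wrist_force'],s['tool_rot'][:,0])
print(ctrl.calibration('wrist'))
im=ctrl.capture('wrist');cv2.imwrite('pics/w5.png',im[:,:,::-1])
im=im[150:330,240:540];cv2.imwrite('pics/w5c.png',cv2.resize(im[:,:,::-1],None,fx=2.6,fy=2.6,interpolation=2))
im=ctrl.capture('scene')[145:250,260:390];cv2.imwrite('pics/s5.png',cv2.resize(im[:,:,::-1],None,fx=5,fy=5,interpolation=2))
im=ctrl.capture('top')[130:280,260:400];cv2.imwrite('pics/t5.png',cv2.resize(im[:,:,::-1],None,fx=4,fy=4,interpolation=2))
E
```

```text
8.85 [0.52588649 0.02023442 0.08853268] [-0.37092396 -0.40653331 -0.39972523] [ 9.75169752e-01 -2.21457063e-01  8.50276569e-04]
{'fovy': 65.59227511274278, 'cx': 323.7438844097944, 'cy': 203.91471095348834, 'k1': -0.032647740116192515, 'origin': array([0.54077194, 0.089422  , 0.2308527 ]), 'orientation': array([[ 0.97537385, -0.21258213, -0.05877668],
       [-0.22054526, -0.93717606, -0.27029766],
       [ 0.00237636,  0.27660418, -0.960981  ]])}
```

View pics/w5c.png

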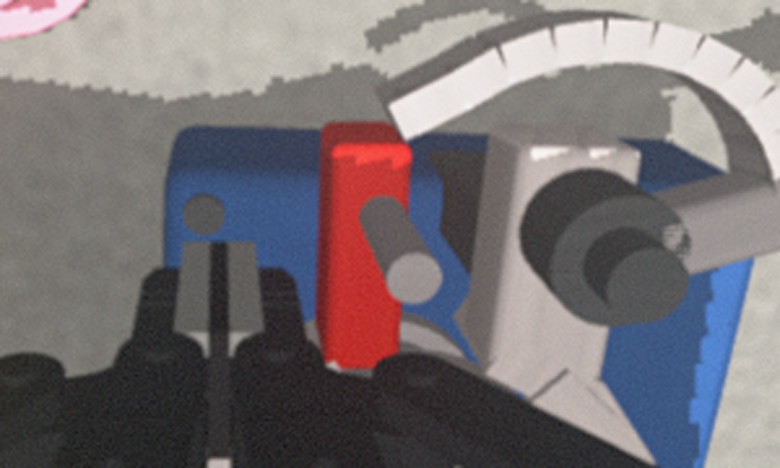

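View pics/t5.png

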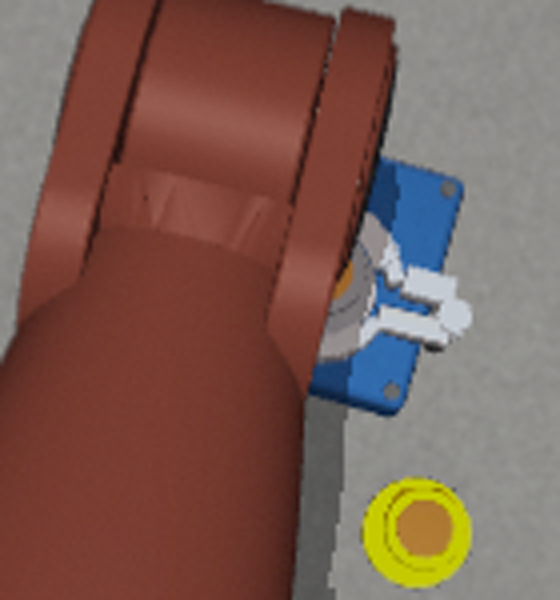

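View pics/s5.png

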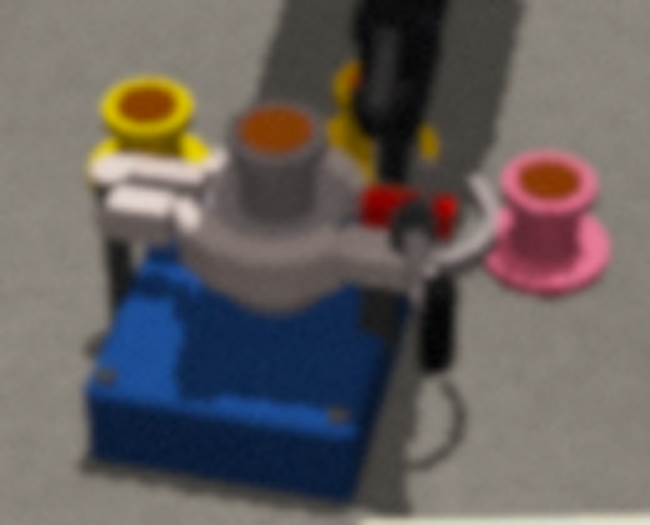

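```bash
python3 - <<'E'
from bench import ctrl
from h import *
from arc import H
c=ctrl.calibration('wrist')
f=lambda x,y:(240+(x-.8)/2.6,150+(y-.8)/2.6)
p=onz(c,f(413,278),.124);print(p, np.degrees(np.arctan2(*(p[:2]-H)[::-1]))-78.55, np.hypot(*(p[:2]-H)))
pv=onz(c,f(648,288),.123);print('pv',pv)
for q in [(333,147),(411,150),(398,367),(328,362)]: print('ear top',onz(c,f(*q),.1))
T=ctrl.read_state()['tcp_pos']; print(T)
for z in (.088,.1): print(proj(c,[T[0],T[1],z]))
# tcp in ring frame
a=np.radians(-14.5+2.5); R=np.array([[np.cos(a),-np.sin(a)],[np.sin(a),np.cos(a)]]);print(R.T@(T[:2]-H))
E
```

```text
[0.55743525 0.03291066 0.124     ] 2.252567299779784 0.15287612412603904
pv [0.59159484 0.02281139 0.123     ]
ear top [0.55162796 0.04730936 0.1       ]
ear top [0.56446303 0.04385298 0.1       ]
ear top [0.55568437 0.00300163 0.1       ]
ear top [0.54327083 0.00694875 0.1       ]
[0.52607517 0.02023991 0.08847701]
[324.51251332 260.26736306]
[324.63077975 271.78702166]
[-0.0355152   0.13377928]
```

The jaw is at about 2.3–2.9°, and the finger centre at about y = 129–133 on the ear, so its edge can touch the ring curve. I'll shift 4 mm outward along the ear and push again.

play_rows(plan="0.001 0.004 0 0 0 0 255; 0.003 0.004 0 0 0 0 255; 0.005 0.0035 0 0 0 0 255; 0.006 0.0033 0 0 0 0 255; 0.0068 0.003 0 0 0 0 255")

```text
time: 9.5
tcp_pos: [0.5327, 0.0233, 0.0883]
tool_rot: [[0.975, -0.221, -0.0], [-0.221, -0.975, 0.0], [-0.0, 0.0, -1.0]]
wrist_force: [-2.1, 1.0, 0.7]
gripper_width: -0.0
```

play_rows(plan="0.0005 -0.0001 0 0 0 -0.1 255; 0.001 -0.0001 0 0 0 -0.2 255")

```text
time: 9.7
tcp_pos: [0.5332, 0.0234, 0.0882]
tool_rot: [[0.974, -0.225, -0.001], [-0.225, -0.974, 0.0], [-0.001, -0.0, -1.0]]
wrist_force: [-3.8, 0.3, 2.0]
gripper_width: -0.001
```

play_rows(plan="0.0005 -0.0001 0 0 0 -0.2 255; 0.001 -0.0001 0 0 0 -0.4 255")

```text
time: 9.9
tcp_pos: [0.5345, 0.0233, 0.0882]
tool_rot: [[0.973, -0.232, -0.0], [-0.232, -0.973, 0.0], [-0.0, -0.0, -1.0]]
wrist_force: [-2.9, 0.9, 0.5]
gripper_width: -0.002
```

play_rows(plan="0.0005 0 0 0 0 -0.2 255; 0.001 0 0 0 0 -0.4 255")

```text
time: 10.1
tcp_pos: [0.5356, 0.0233, 0.0882]
tool_rot: [[0.971, -0.239, -0.0], [-0.239, -0.971, 0.0], [-0.0, -0.0, -1.0]]
wrist_force: [-4.0, 1.9, 1.7]
gripper_width: -0.005
```

play_rows(plan="0.0005 0 0 0 0 -0.2 255; 0.001 0 0 0 0 -0.4 255")

```text
time: 10.3
tcp_pos: [0.5367, 0.0232, 0.0883]
tool_rot: [[0.969, -0.245, -0.0], [-0.245, -0.969, 0.0], [-0.0, -0.0, -1.0]]
wrist_force: [-2.5, 2.5, 0.9]
gripper_width: -0.003
```

play_rows(plan="0.0005 0 0 0 0 -0.2 255; 0.001 0 0 0 0 -0.4 255")

```text
time: 10.5
tcp_pos: [0.5377, 0.0232, 0.0883]
tool_rot: [[0.968, -0.252, 0.0], [-0.252, -0.968, -0.0], [0.0, 0.0, -1.0]]
wrist_force: [-2.7, 1.4, 0.1]
gripper_width: -0.001
```

play_rows(plan="0.0005 0 0 0 0 -0.2 255; 0.001 -0.0001 0 0 0 -0.4 255")

```text
time: 10.7
tcp_pos: [0.5387, 0.0231, 0.0883]
tool_rot: [[0.966, -0.259, 0.0], [-0.259, -0.966, 0.0], [0.0, -0.0, -1.0]]
wrist_force: [-2.4, 2.3, -0.4]
gripper_width: -0.001
```

play_rows(plan="0.0005 0 0 0 0 -0.2 255; 0.001 -0.0001 0 0 0 -0.4 255")

```text
time: 10.9
tcp_pos: [0.5397, 0.023, 0.0883]
tool_rot: [[0.964, -0.266, 0.0], [-0.266, -0.964, 0.0], [0.0, -0.0, -1.0]]
wrist_force: [-2.9, 2.3, 0.2]
gripper_width: -0.0
```

play_rows(plan="0.0004 0 0 0 0 -0.2 255; 0.0008 0 0 0 0 -0.3 255")

```text
time: 11.1
tcp_pos: [0.5402, 0.0231, 0.0882]
tool_rot: [[0.963, -0.271, -0.001], [-0.271, -0.963, 0.0], [-0.001, 0.0, -1.0]]
wrist_force: [-5.1, 1.6, 0.4]
gripper_width: -0.001
```

The force is firming up, about 5.3 N with the position starting to lag. Taking smaller steps.

play_rows(plan="0.0003 0 0 0 0 0 255; 0.0003 0 0 0 0 0 255")

```text
time: 11.3
tcp_pos: [0.5403, 0.0231, 0.0882]
tool_rot: [[0.963, -0.27, -0.001], [-0.27, -0.963, 0.0], [-0.001, 0.0, -1.0]]
wrist_force: [-5.3, 3.2, 1.1]
gripper_width: -0.002
```

play_rows(plan="0.0003 0 0 0 0 0 255; 0.0003 0 0 0 0 0 255")

```text
time: 11.5
tcp_pos: [0.5404, 0.0231, 0.0882]
tool_rot: [[0.963, -0.27, -0.001], [-0.27, -0.963, 0.0], [-0.001, 0.0, -1.0]]
wrist_force: [-6.4, 2.7, 1.7]
gripper_width: -0.003
```

play_rows(plan="0.0003 0 0 0 0 0 255; 0.0003 0 0 0 0 0 255; 0.0003 0 0 0 0 0 255")

```text
time: 11.8
tcp_pos: [0.5406, 0.023, 0.0882]
tool_rot: [[0.963, -0.27, -0.002], [-0.27, -0.963, -0.0], [-0.002, 0.0, -1.0]]
wrist_force: [-7.1, 2.1, 1.8]
gripper_width: -0.0
```

```bash
python3 - <<'E'
from bench import ctrl
import cv2
s=ctrl.read_state();print(s['time'],s['tcp_pos'],s['wrist_force'],s['tool_rot'][:,0])
im=ctrl.capture('wrist');cv2.imwrite('pics/w6.png',im[:,:,::-1])
im=im[150:330,240:540];cv2.imwrite('pics/w6c.png',cv2.resize(im[:,:,::-1],None,fx=2.6,fy=2.6,interpolation=2))
im=ctrl.capture('scene')[145:250,260:390];cv2.imwrite('pics/s6.png',cv2.resize(im[:,:,::-1],None,fx=5,fy=5,interpolation=2))
E
```

```text
11.8 [0.54056573 0.02304971 0.08820246] [-7.13798369  2.11778344  1.78404747] [ 0.96272199 -0.27048796 -0.00162133]
```

View pics/w6c.png

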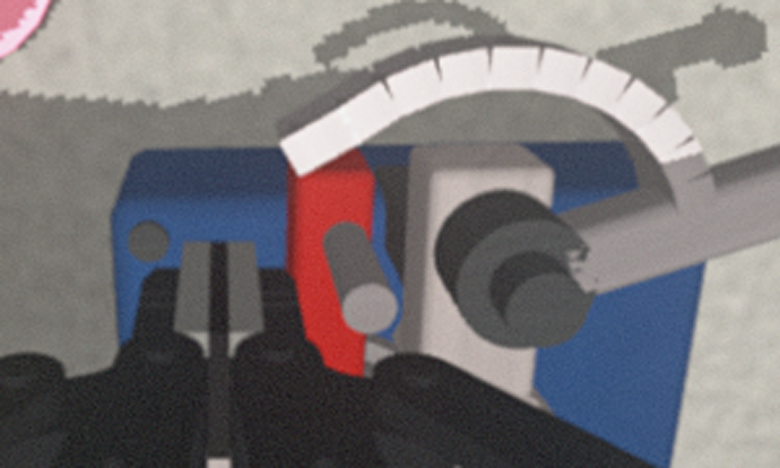

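View pics/s6.png

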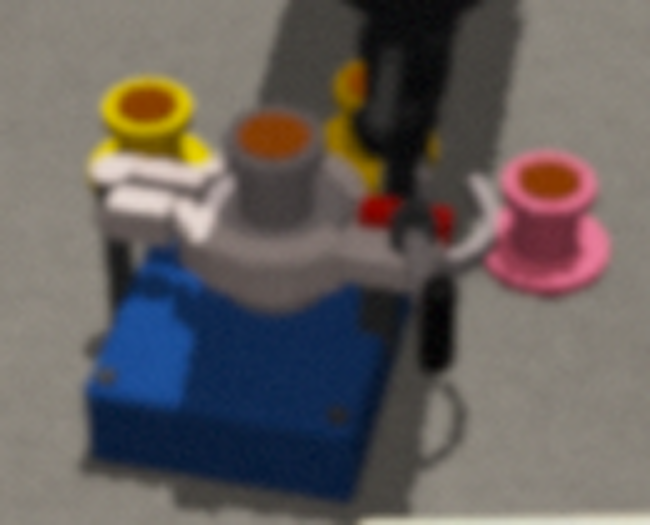

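The ear has stalled at about 7.4 N, so the ring is home against the cap and pads. Now I'll retreat straight back, then up.

play_rows(plan="-0.01 0.002 0 0 0 0 255; -0.02 0.005 0 0 0 0 255; -0.03 0.008 0 0 0 0 255; -0.035 0.009 0.02 0 0 0 255; -0.035 0.009 0.06 0 0 0 255; -0.035 0.009 0.1 0 0 0 255; -0.035 0.009 0.14 0 0 0 255; -0.035 -0.03 0.16 0 0 0 255; -0.035 -0.07 0.16 0 0 0 255; -0.035 -0.12 0.16 0 0 0 255; -0.035 -0.16 0.16 0 0 0 255; -0.035 -0.16 0.16 0 0 0 255")

```text
time: 13.1
tcp_pos: [0.5066, -0.1421, 0.2483]
tool_rot: [[0.961, -0.275, 0.001], [-0.275, -0.961, -0.003], [0.002, 0.002, -1.0]]
wrist_force: [0.2, 0.6, -0.5]
gripper_width: -0.005
```

```bash
python3 - <<'E'
from bench import ctrl
import cv2,pickle
s=ctrl.read_state();print(s['time'],s['tcp_pos'],s['wrist_force'],s['tool_rot'][:,0])
im=ctrl.capture('top');cv2.imwrite('pics/top7.png',im[:,:,::-1])
im=im[130:280,260:400];cv2.imwrite('pics/t7.png',cv2.resize(im[:,:,::-1],None,fx=4,fy=4,interpolation=2))
pickle.dump(ctrl.calibration('wrist'),open('w7.pkl','wb'))
im=ctrl.capture('wrist');cv2.imwrite('pics/w7.png',im[:,:,::-1])
E
```

```text
13.1 [ 0.50660723 -0.14207934  0.24832946] [ 0.18804889  0.60843818 -0.50604496] [ 0.96133179 -0.27538702  0.00178226]
```

View pics/t7.png

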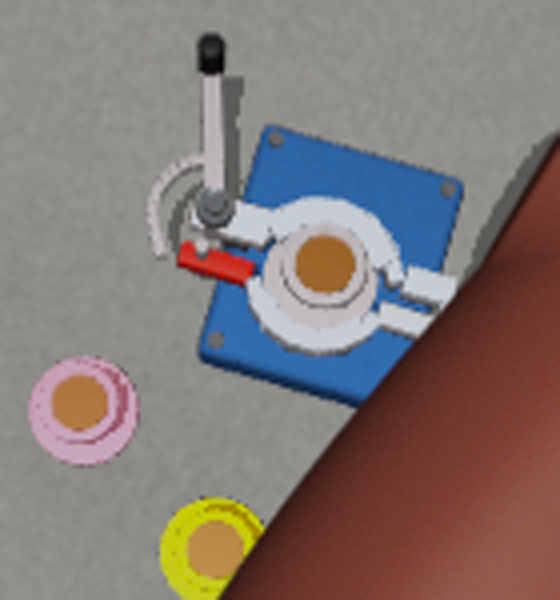

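View pics/w7.png

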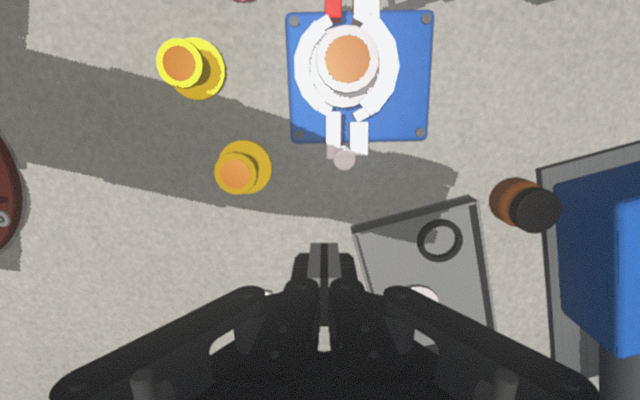

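The ring is shut, the cap centre has moved up to (325,265) in the crop, and the lever has not moved. Measuring the cap, pin, knob and white box.

```bash
python3 - <<'E'
from bench import ctrl
from h import *
from arc import H
c=ctrl.calibration('top')
cr=lambda x,y:((x-1.5)/4+260,(y-1.5)/4+130)
for n,p,z in [('capwin',(325,264),.138),('pin',(203,244),.124),('pivot',(216,206),.12),('knob',(211,42),.155)]:
    print(n,onz(c,cr(*p),z).round(4))
p=onz(c,cr(203,244),.124);print(np.degrees(np.arctan2(*(p[:2]-H)[::-1]))-78.55)
s=ctrl.calibration('scene')
for px in [(334,349),(472,349)]: print('box back bottom',onz(s,px,0))
for px in [(223,118),(331,122)]: 
  for z in (0,.1,.15): print('box front',onz(c,px,z).round(3))
for px in [(227,46),(331,48),(332,105),(224,101)]: print('box top',onz(c,px,.12).round(3))
E
```

```text
capwin [ 0.554  -0.0404  0.138 ]
pin [0.566  0.0284 0.124 ]
pivot [0.5893 0.0217 0.12  ]
knob [0.6761 0.0275 0.155 ]
-1.2530052525452504
box back bottom [ 0.91644843 -0.00641848  0.        ]
box back bottom [0.92295104 0.25329078 0.        ]
box front [0.778 0.265 0.   ]
box front [0.742 0.244 0.1  ]
box front [0.724 0.234 0.15 ]
box front [ 0.776 -0.018  0.   ]
box front [ 0.74  -0.015  0.1  ]
box front [ 0.723 -0.014  0.15 ]
box top [0.922 0.245 0.12 ]
box top [ 0.925 -0.01   0.12 ]
box top [ 0.776 -0.016  0.12 ]
box top [0.778 0.241 0.12 ]
```

```bash
python3 - <<'E'
# box top height from two views: front-top-left corner etc.
from bench import ctrl
from h import *
t=ctrl.calibration('top');s=ctrl.calibration('scene')
# near-robot top edge: scene (331,251)..(470,249); top view (224,102)?..(331,107)
for a,b in [((331,107),(331,251)),((224,101),(470,249))]:
    o1,v1=ray(t,a);o2,v2=ray(s,b)
    A=np.c_[v1,-v2];l=np.linalg.lstsq(A,o2-o1,rcond=None)[0];print(o1+v1*l[0],o2+v2*l[1])
E
```

```text
[ 0.77309078 -0.01384363  0.11439746] [ 0.77342059 -0.00814796  0.11435085]
[0.77865048 0.24178762 0.11758857] [0.78255397 0.26104406 0.1231003 ]
```

The jaw is at about -1.25° (-0.02 rad), within the expected home range, and the cap centre is 1–2 mm from the stub axis. Next I'll go behind the knob.

play_rows(plan="0.043 0.033 0 0 0 5 255; 0.086 0.066 0 0 0 10 255; 0.128 0.099 0 0 0 15 255; 0.171 0.132 0 0 0 20 255; 0.171 0.132 0 0 0 20 255; 0.171 0.132 -0.03 0 0 20 255; 0.171 0.132 -0.06 0 0 20 255; 0.171 0.132 -0.09 0 0 20 255; 0.171 0.132 -0.118 0 0 20 255; 0.171 0.132 -0.118 0 0 20 255; 0.171 0.132 -0.118 0 0 20 255")

```text
time: 14.3
tcp_pos: [0.6773, -0.004, 0.1311]
tool_rot: [[0.997, 0.076, 0.0], [0.076, -0.997, -0.0], [0.0, 0.0, -1.0]]
wrist_force: [0.1, 0.2, -0.0]
gripper_width: -0.002
```

```bash
python3 - <<'E'
from bench import ctrl
import cv2,pickle
s=ctrl.read_state();print(s['time'],s['tcp_pos'],s['wrist_force'],s['tool_rot'][:,0],s['joints'])
pickle.dump(ctrl.calibration('wrist'),open('w8.pkl','wb'))
im=ctrl.capture('wrist');cv2.imwrite('pics/w8.png',im[:,:,::-1])
E
```

```text
14.3 [ 0.67731662 -0.00402844  0.13108605] [ 0.10020108  0.17675092 -0.03918094] [9.97083467e-01 7.63187213e-02 1.12291207e-04] [-1.98448150e-01  3.44613853e-01  1.88771641e-01  1.41482105e+00
 -5.81458195e-05  1.29595517e+00]
```

View pics/w8.png

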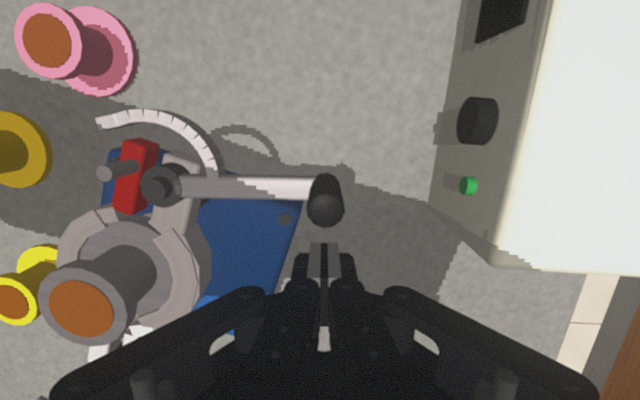

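Knob is at (326,206), straight ahead of the fingertips at (324,260). Computing the push arc.

```bash
cat > lev.py <<'E'
import numpy as np
P=np.array([.5895,.0222])
def tcp(ph,D=.019):
    a=np.radians(ph);u=np.array([np.cos(a),np.sin(a)]);t=np.array([-u[1],u[0]])
    return P+.085*u-D*t
E
python3 - <<'E'
from lev import *
p=np.array([.6773,-.0040])
for ph in list(range(4,50,3)): print(ph,(tcp(ph)-p).round(4),ph-4.4)
E
```

```text
4 [-0.0017  0.0132] -0.40000000000000036
7 [-0.0011  0.0177] 2.5999999999999996
10 [-0.0008  0.0222] 5.6
13 [-0.0007  0.0268] 8.6
16 [-0.0009  0.0314] 11.6
19 [-0.0012  0.0359] 14.6
22 [-0.0019  0.0404] 17.6
25 [-0.0027  0.0449] 20.6
28 [-0.0038  0.0493] 23.6
31 [-0.0052  0.0537] 26.6
34 [-0.0067  0.058 ] 29.6
37 [-0.0085  0.0622] 32.6
40 [-0.0105  0.0663] 35.6
43 [-0.0127  0.0703] 38.6
46 [-0.0151  0.0741] 41.6
49 [-0.0177  0.0779] 44.6
```

play_rows(plan="0 0.005 0 0 0 0 255; -0.001 0.01 0 0 0 0 255; -0.0014 0.0132 0 0 0 0 255; -0.0011 0.0177 0 0 0 2.6 255; -0.0008 0.0222 0 0 0 5.6 255; -0.0007 0.0268 0 0 0 8.6 255; -0.0009 0.0314 0 0 0 11.6 255; -0.0012 0.0359 0 0 0 14.6 255; -0.0019 0.0404 0 0 0 17.6 255; -0.0027 0.0449 0 0 0 20.6 255")

```text
time: 15.35
tcp_pos: [0.6751, 0.0401, 0.131]
tool_rot: [[0.906, 0.423, 0.001], [0.423, -0.906, -0.0], [0.001, 0.001, -1.0]]
wrist_force: [0.8, -0.3, -0.1]
gripper_width: 0.005
```

```bash
python3 - <<'E'
from bench import ctrl
import cv2,pickle
s=ctrl.read_state();print(s['time'],s['tcp_pos'],s['wrist_force'],s['tool_rot'][:,0],s['joints'])
pickle.dump(ctrl.calibration('wrist'),open('w9.pkl','wb'))
im=ctrl.capture('wrist');cv2.imwrite('pics/w9.png',im[:,:,::-1])
E
```

```text
15.35 [0.67513613 0.04010398 0.13095484] [ 0.80730812 -0.29661552 -0.05931425] [0.90607122 0.42312381 0.00109123] [-1.33426677e-01  3.39835948e-01  1.82773572e-01  1.41235645e+00
 -1.26411592e-04  1.00047955e+00]
```

View pics/w9.png

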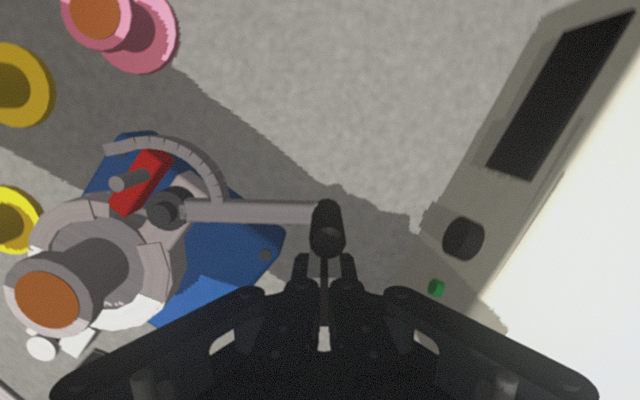

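Knob is in contact at (327,240) and moving, centred on the fingers. Continuing.

```bash
python3 - <<'E'
from lev import *
p=tcp(25)
for ph in range(27,140,2): print(ph,*(tcp(ph)-p).round(4),ph-25)
E
```

```text
27 -0.0007 0.003 2
29 -0.0015 0.0059 4
31 -0.0024 0.0088 6
33 -0.0034 0.0117 8
35 -0.0045 0.0145 10
37 -0.0057 0.0173 12
39 -0.0071 0.02 14
41 -0.0085 0.0227 16
43 -0.0099 0.0254 18
45 -0.0115 0.028 20
47 -0.0132 0.0305 22
49 -0.015 0.033 24
51 -0.0168 0.0354 26
53 -0.0187 0.0377 28
55 -0.0207 0.04 30
57 -0.0228 0.0422 32
59 -0.025 0.0444 34
61 -0.0272 0.0464 36
63 -0.0295 0.0484 38
65 -0.0319 0.0503 40
67 -0.0344 0.0521 42
69 -0.0369 0.0538 44
71 -0.0394 0.0555 46
73 -0.042 0.057 48
75 -0.0447 0.0585 50
77 -0.0474 0.0598 52
79 -0.0502 0.0611 54
81 -0.053 0.0623 56
83 -0.0558 0.0633 58
85 -0.0587 0.0643 60
87 -0.0616 0.0652 62
89 -0.0646 0.066 64
91 -0.0676 0.0666 66
93 -0.0705 0.0672 68
95 -0.0735 0.0676 70
97 -0.0766 0.068 72
99 -0.0796 0.0682 74
101 -0.0826 0.0684 76
103 -0.0857 0.0684 78
105 -0.0887 0.0683 80
107 -0.0917 0.0681 82
109 -0.0948 0.0679 84
111 -0.0978 0.0675 86
113 -0.1008 0.067 88
115 -0.1038 0.0664 90
117 -0.1067 0.0657 92
119 -0.1097 0.0649 94
121 -0.1126 0.0639 96
123 -0.1154 0.0629 98
125 -0.1183 0.0618 100
127 -0.121 0.0606 102
129 -0.1238 0.0593 104
131 -0.1265 0.0579 106
133 -0.1291 0.0564 108
135 -0.1317 0.0548 110
137 -0.1343 0.0532 112
139 -0.1368 0.0514 114
```

play_rows(plan="-0.0007 0.003 0 0 0 2 255; -0.0015 0.0059 0 0 0 4 255; -0.0025 0.0088 0 0 0 6 255; -0.0035 0.0117 0 0 0 8 255; -0.0046 0.0145 0 0 0 10 255; -0.0058 0.0173 0 0 0 12 255; -0.0071 0.0201 0 0 0 14 255; -0.0085 0.0227 0 0 0 16 255; -0.01 0.0254 0 0 0 18 255")

```text
time: 16.3
tcp_pos: [0.665, 0.0654, 0.1308]
tool_rot: [[0.732, 0.681, 0.001], [0.681, -0.732, -0.0], [0.001, 0.001, -1.0]]
wrist_force: [1.2, 0.2, -0.6]
gripper_width: -0.0
```

```bash
python3 - <<'E'
from bench import ctrl
import cv2
s=ctrl.read_state();print(s['time'],s['tcp_pos'],s['wrist_force'])
im=ctrl.capture('wrist');cv2.imwrite('pics/w10.png',im[:,:,::-1])
E
```

```text
16.3 [0.66503724 0.06537986 0.13082127] [ 1.21563763  0.19066194 -0.6425608 ]
```

View pics/w10.png

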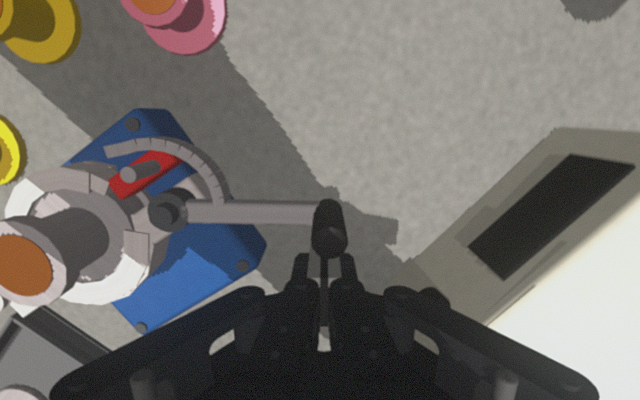

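The hook end at (107,150) has passed outside the pin at (140,170), as it should. Continuing slowly from φ = 43°.

play_rows(plan="-0.0008 0.0013 0 0 0 1 255; -0.0016 0.0026 0 0 0 2 255; -0.0024 0.0038 0 0 0 3 255; -0.0033 0.0051 0 0 0 4 255; -0.0042 0.0063 0 0 0 5 255; -0.0051 0.0076 0 0 0 6 255")

```text
time: 16.95
tcp_pos: [0.6595, 0.0729, 0.1303]
tool_rot: [[0.656, 0.755, 0.0], [0.755, -0.656, 0.0], [0.0, -0.0, -1.0]]
wrist_force: [0.9, -0.5, 0.7]
gripper_width: 0.0
```

play_rows(plan="-0.0009 0.0012 0 0 0 1 255; -0.0018 0.0024 0 0 0 2 255; -0.0027 0.0036 0 0 0 3 255; -0.0037 0.0047 0 0 0 4 255; -0.0047 0.0059 0 0 0 5 255; -0.0057 0.007 0 0 0 6 255")

```text
time: 17.55
tcp_pos: [0.6538, 0.08, 0.1303]
tool_rot: [[0.574, 0.819, 0.0], [0.819, -0.574, 0.0], [0.0, 0.0, -1.0]]
wrist_force: [1.2, -0.7, -0.1]
gripper_width: 0.002
```

play_rows(plan="-0.001 0.0011 0 0 0 1 255; -0.0021 0.0022 0 0 0 2 255; -0.0032 0.0033 0 0 0 3 255; -0.0043 0.0044 0 0 0 4 255; -0.0054 0.0054 0 0 0 5 255; -0.0065 0.0064 0 0 0 6 255")

```text
time: 18.15
tcp_pos: [0.6473, 0.0864, 0.1303]
tool_rot: [[0.485, 0.875, 0.0], [0.875, -0.485, 0.0], [0.0, -0.0, -1.0]]
wrist_force: [1.7, 0.4, 0.2]
gripper_width: -0.002
```

play_rows(plan="-0.0011 0.001 0 0 0 1 255; -0.0023 0.002 0 0 0 2 255; -0.0035 0.003 0 0 0 3 255; -0.0047 0.0039 0 0 0 4 255")

```text
time: 18.55
tcp_pos: [0.6426, 0.0903, 0.1303]
tool_rot: [[0.423, 0.906, 0.0], [0.906, -0.423, 0.0], [0.0, -0.0, -1.0]]
wrist_force: [1.2, 0.6, 0.7]
gripper_width: 0.003
```

play_rows(plan="-0.0012 0.0009 0 0 0 1 255; -0.0025 0.0018 0 0 0 2 255; -0.0037 0.0027 0 0 0 3 255; -0.005 0.0035 0 0 0 4 255")

```text
time: 18.95
tcp_pos: [0.6376, 0.0937, 0.1303]
tool_rot: [[0.358, 0.934, 0.0], [0.934, -0.358, 0.0], [0.0, 0.0, -1.0]]
wrist_force: [1.2, 1.0, 0.0]
gripper_width: -0.002
```

play_rows(plan="-0.0013 0.0008 0 0 0 1 255; -0.0025 0.0017 0 0 0 2 255; -0.0038 0.0025 0 0 0 3 255; -0.0051 0.0032 0 0 0 4 255")

```text
time: 19.35
tcp_pos: [0.6325, 0.0969, 0.1304]
tool_rot: [[0.292, 0.956, 0.0], [0.956, -0.292, 0.0], [0.0, 0.0, -1.0]]
wrist_force: [0.8, -0.2, -0.2]
gripper_width: -0.002
```

play_rows(plan="-0.0013 0.0008 0 0 0 1 255; -0.0027 0.0015 0 0 0 2 255; -0.004 0.0022 0 0 0 3 255; -0.0054 0.0028 0 0 0 4 255")

```text
time: 19.75
tcp_pos: [0.6271, 0.0998, 0.1303]
tool_rot: [[0.225, 0.974, 0.0], [0.974, -0.225, 0.0], [0.0, -0.0, -1.0]]
wrist_force: [0.9, 0.4, 0.0]
gripper_width: -0.003
```

play_rows(plan="-0.0014 0.0007 0 0 0 1 255; -0.0028 0.0013 0 0 0 2 255; -0.0042 0.0019 0 0 0 3 255; -0.0056 0.0025 0 0 0 4 255")

```text
time: 20.15
tcp_pos: [0.6215, 0.1022, 0.1303]
tool_rot: [[0.157, 0.988, -0.0], [0.988, -0.157, 0.0], [0.0, -0.0, -1.0]]
wrist_force: [0.2, -0.9, -0.5]
gripper_width: -0.0
```

```bash
python3 - <<'E'
from bench import ctrl
import cv2
im=ctrl.capture('wrist');cv2.imwrite('pics/w11.png',im[:,:,::-1])
E
```

```text
(no output)
```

View pics/w11.png

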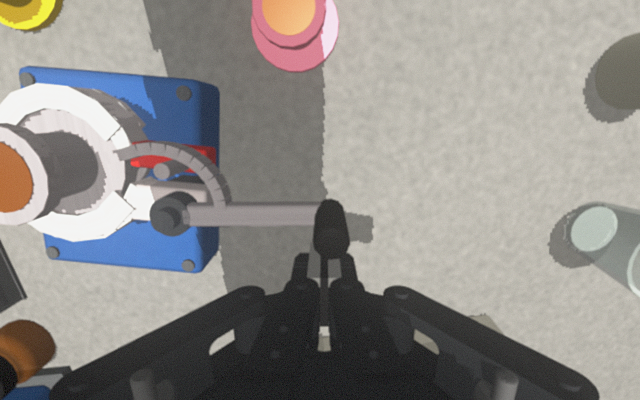

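Still centred on the knob, with the pin inside the hook wall. Continuing.

play_rows(plan="-0.0014 0.0005 0 0 0 1 255; -0.0028 0.001 0 0 0 2 255; -0.0042 0.0015 0 0 0 3 255; -0.0057 0.002 0 0 0 4 255")

```text
time: 20.6
tcp_pos: [0.6158, 0.1042, 0.1303]
tool_rot: [[0.087, 0.996, 0.0], [0.996, -0.087, 0.0], [0.0, 0.0, -1.0]]
wrist_force: [0.5, 0.3, -0.5]
gripper_width: -0.004
```

play_rows(plan="-0.0014 0.0005 0 0 0 1 255; -0.0029 0.0009 0 0 0 2 255; -0.0044 0.0013 0 0 0 3 255; -0.0059 0.0017 0 0 0 4 255")

```text
time: 21.0
tcp_pos: [0.6099, 0.1059, 0.1304]
tool_rot: [[0.018, 1.0, 0.0], [1.0, -0.018, -0.0], [0.0, 0.0, -1.0]]
wrist_force: [-0.5, -0.3, -0.9]
gripper_width: -0.002
```

play_rows(plan="-0.0015 0.0003 0 0 0 1 255; -0.003 0.0006 0 0 0 2 255; -0.0045 0.0009 0 0 0 3 255; -0.0059 0.0012 0 0 0 4 255")

```text
time: 21.4
tcp_pos: [0.604, 0.107, 0.1303]
tool_rot: [[-0.052, 0.999, -0.0], [0.999, 0.052, 0.0], [0.0, -0.0, -1.0]]
wrist_force: [1.2, -0.1, 0.2]
gripper_width: -0.003
```

play_rows(plan="-0.0015 0.0002 0 0 0 1 255; -0.003 0.0004 0 0 0 2 255; -0.0045 0.0006 0 0 0 3 255; -0.0061 0.0008 0 0 0 4 255")

```text
time: 21.8
tcp_pos: [0.5979, 0.1079, 0.1303]
tool_rot: [[-0.122, 0.993, 0.0], [0.993, 0.122, 0.0], [0.0, 0.0, -1.0]]
wrist_force: [1.0, -0.3, 0.5]
gripper_width: 0.002
```

play_rows(plan="-0.0015 0.0001 0 0 0 1 255; -0.003 0.0002 0 0 0 2 255; -0.0045 0.0003 0 0 0 3 255; -0.006 0.0004 0 0 0 4 255")

```text
time: 22.2
tcp_pos: [0.5919, 0.1083, 0.1303]
tool_rot: [[-0.191, 0.982, 0.0], [0.982, 0.191, 0.0], [0.0, 0.0, -1.0]]
wrist_force: [1.1, -0.7, -0.4]
gripper_width: -0.001
```

play_rows(plan="-0.0015 0 0 0 0 1 255; -0.0031 0 0 0 0 2 255; -0.0046 0 0 0 0 3 255; -0.0061 -0.0001 0 0 0 4 255")

```text
time: 22.6
tcp_pos: [0.5859, 0.1082, 0.1303]
tool_rot: [[-0.259, 0.966, 0.0], [0.966, 0.259, 0.0], [0.0, 0.0, -1.0]]
wrist_force: [2.6, -0.3, -0.7]
gripper_width: -0.002
```

Force is rising to 2.6 N. Using finer steps.

play_rows(plan="-0.0008 0 0 0 0 0.5 255; -0.0015 -0.0001 0 0 0 1 255; -0.0015 -0.0001 0 0 0 1 255")

```text
time: 22.9
tcp_pos: [0.5844, 0.1081, 0.1303]
tool_rot: [[-0.274, 0.962, 0.0], [0.962, 0.274, 0.0], [0.0, 0.0, -1.0]]
wrist_force: [2.3, 0.6, -1.2]
gripper_width: 0.001
```

play_rows(plan="-0.0008 0 0 0 0 0.5 255; -0.0015 -0.0001 0 0 0 1 255; -0.0015 -0.0001 0 0 0 1 255")

```text
time: 23.2
tcp_pos: [0.5828, 0.108, 0.1303]
tool_rot: [[-0.291, 0.957, -0.0], [0.957, 0.291, 0.0], [0.0, -0.0, -1.0]]
wrist_force: [2.8, -0.5, -1.1]
gripper_width: 0.002
```

play_rows(plan="-0.0008 0 0 0 0 0.5 255; -0.0015 -0.0001 0 0 0 1 255; -0.0015 -0.0001 0 0 0 1 255")

```text
time: 23.5
tcp_pos: [0.5813, 0.1078, 0.1303]
tool_rot: [[-0.308, 0.951, -0.0], [0.951, 0.308, 0.0], [0.0, -0.0, -1.0]]
wrist_force: [2.2, -0.6, -1.3]
gripper_width: -0.001
```

play_rows(plan="-0.0015 -0.0002 0 0 0 1 255; -0.003 -0.0004 0 0 0 2 255; -0.003 -0.0004 0 0 0 2 255")

```text
time: 23.8
tcp_pos: [0.5782, 0.1074, 0.1304]
tool_rot: [[-0.341, 0.94, -0.0], [0.94, 0.341, 0.0], [0.0, -0.0, -1.0]]
wrist_force: [1.5, 0.2, -0.7]
gripper_width: -0.003
```

play_rows(plan="-0.0015 -0.0002 0 0 0 1 255; -0.003 -0.0005 0 0 0 2 255; -0.003 -0.0005 0 0 0 2 255")

```text
time: 24.1
tcp_pos: [0.5752, 0.107, 0.1304]
tool_rot: [[-0.374, 0.927, -0.0], [0.927, 0.374, 0.0], [0.0, -0.0, -1.0]]
wrist_force: [2.8, 1.2, -1.3]
gripper_width: -0.001
```

play_rows(plan="-0.0015 -0.0003 0 0 0 1 255; -0.003 -0.0006 0 0 0 2 255; -0.003 -0.0006 0 0 0 2 255")

```text
time: 24.4
tcp_pos: [0.5722, 0.1063, 0.1303]
tool_rot: [[-0.406, 0.914, -0.0], [0.914, 0.406, -0.0], [0.0, -0.0, -1.0]]
wrist_force: [2.5, 0.8, -0.8]
gripper_width: -0.005
```

play_rows(plan="-0.0015 -0.0003 0 0 0 1 255; -0.0029 -0.0007 0 0 0 2 255; -0.0029 -0.0007 0 0 0 2 255")

```text
time: 24.7
tcp_pos: [0.5693, 0.1056, 0.1303]
tool_rot: [[-0.438, 0.899, -0.0], [0.899, 0.438, 0.0], [0.0, -0.0, -1.0]]
wrist_force: [3.0, 1.7, -1.9]
gripper_width: -0.005
```

play_rows(plan="-0.0015 -0.0004 0 0 0 1 255; -0.0029 -0.0008 0 0 0 2 255; -0.0029 -0.0008 0 0 0 2 255")

```text
time: 25.0
tcp_pos: [0.5664, 0.1049, 0.1303]
tool_rot: [[-0.469, 0.883, -0.0], [0.883, 0.469, 0.0], [0.0, -0.0, -1.0]]
wrist_force: [4.2, 1.3, -2.1]
gripper_width: -0.004
```

```bash
python3 - <<'E'
from bench import ctrl
import cv2
im=ctrl.capture('wrist');cv2.imwrite('pics/w12.png',im[:,:,::-1])
E
```

```text
(no output)
```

View pics/w12.png

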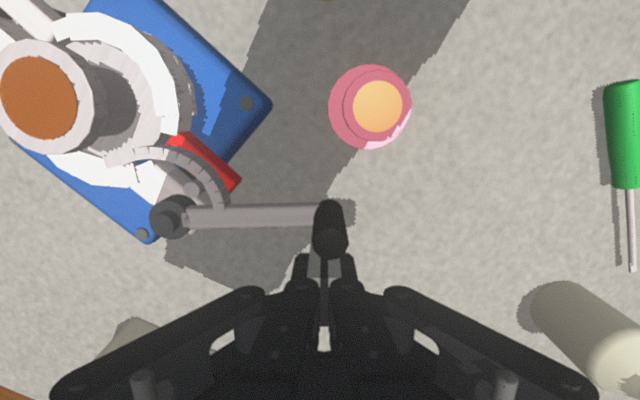

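Force is about 4.3 N tangential at φ = 118°. Now 1–2° steps towards 6 N.

play_rows(plan="-0.0007 -0.0002 0 0 0 0.5 255; -0.0015 -0.0005 0 0 0 1 255; -0.0015 -0.0005 0 0 0 1 255")

```text
time: 25.35
tcp_pos: [0.5651, 0.1045, 0.1303]
tool_rot: [[-0.484, 0.875, 0.0], [0.875, 0.484, 0.0], [0.0, 0.0, -1.0]]
wrist_force: [4.5, 3.0, -2.1]
gripper_width: -0.002
```

play_rows(plan="-0.0007 -0.0002 0 0 0 0.5 255; -0.0014 -0.0005 0 0 0 1 255; -0.0014 -0.0005 0 0 0 1 255")

```text
time: 25.65
tcp_pos: [0.5638, 0.1041, 0.1303]
tool_rot: [[-0.499, 0.867, 0.0], [0.867, 0.499, 0.001], [0.0, 0.0, -1.0]]
wrist_force: [4.6, 3.3, -2.3]
gripper_width: 0.001
```

play_rows(plan="-0.0007 -0.0002 0 0 0 0.5 255; -0.0014 -0.0005 0 0 0 1 255; -0.0014 -0.0005 0 0 0 1 255")

```text
time: 25.95
tcp_pos: [0.5624, 0.1036, 0.1303]
tool_rot: [[-0.514, 0.858, 0.0], [0.858, 0.514, 0.001], [0.0, 0.001, -1.0]]
wrist_force: [5.2, 3.7, -2.6]
gripper_width: -0.001
```

play_rows(plan="0 0 0 0 0 0 255")

```text
time: 26.05
tcp_pos: [0.5624, 0.1036, 0.1303]
tool_rot: [[-0.514, 0.858, 0.0], [0.858, 0.514, 0.001], [0.0, 0.0, -1.0]]
wrist_force: [4.0, 3.4, -2.3]
gripper_width: -0.001
```

play_rows(plan="0 0 0 0 0 0 255")

```text
time: 26.15
tcp_pos: [0.5624, 0.1036, 0.1303]
tool_rot: [[-0.514, 0.858, 0.0], [0.858, 0.514, 0.001], [0.0, 0.0, -1.0]]
wrist_force: [4.9, 3.4, -1.9]
gripper_width: 0.0
```

play_rows(plan="0 0 0 0 0 0 255")

```text
time: 26.25
tcp_pos: [0.5624, 0.1036, 0.1303]
tool_rot: [[-0.514, 0.858, 0.0], [0.858, 0.514, 0.001], [0.0, 0.0, -1.0]]
wrist_force: [4.0, 3.5, -2.9]
gripper_width: -0.006
```

The average over four readings is about 5.7 N tangential, roughly 6 N without overshooting. Backing straight off and lifting.

play_rows(plan="0.005 0.003 0 0 0 0 255; 0.012 0.007 0 0 0 0 255; 0.022 0.013 0 0 0 0 255; 0.026 0.015 0.03 0 0 0 255; 0.026 0.015 0.07 0 0 0 255; 0.026 0.015 0.11 0 0 0 255; 0.026 0.015 0.15 0 0 0 255; 0.01 0.05 0.17 0 0 0 255; 0 0.1 0.17 0 0 0 255; 0 0.15 0.17 0 0 0 255; 0 0.19 0.17 0 0 0 255; 0 0.19 0.17 0 0 0 255")

```text
time: 27.45
tcp_pos: [0.5613, 0.298, 0.2994]
tool_rot: [[-0.518, 0.856, -0.002], [0.856, 0.518, 0.0], [0.001, -0.001, -1.0]]
wrist_force: [0.5, -0.0, -0.2]
gripper_width: -0.001
```

```bash
python3 - <<'E'
from bench import ctrl
import cv2
s=ctrl.read_state();print(s['time'],s['tcp_pos'],s['wrist_force'])
im=ctrl.capture('top');cv2.imwrite('pics/top13.png',im[:,:,::-1])
im=im[130:280,260:400];cv2.imwrite('pics/t13.png',cv2.resize(im[:,:,::-1],None,fx=4,fy=4,interpolation=2))
im=ctrl.capture('scene');cv2.imwrite('pics/s13.png',im[:,:,::-1])
E
```

```text
27.45 [0.56125594 0.29796741 0.29942575] [ 0.52029026 -0.00594781 -0.227729  ]
```

View pics/t13.png

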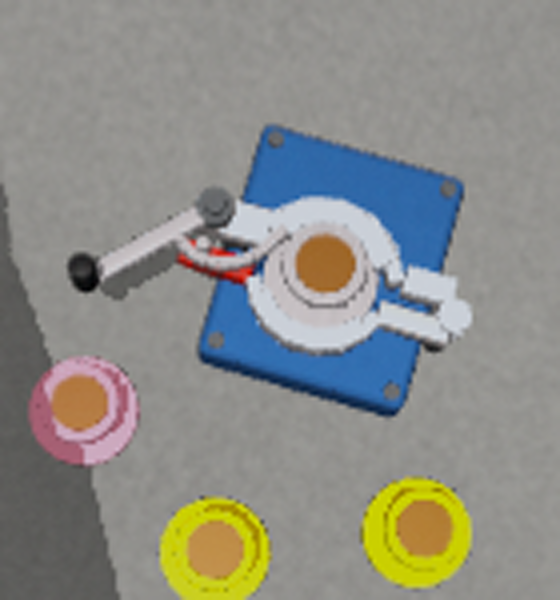

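View pics/s13.png

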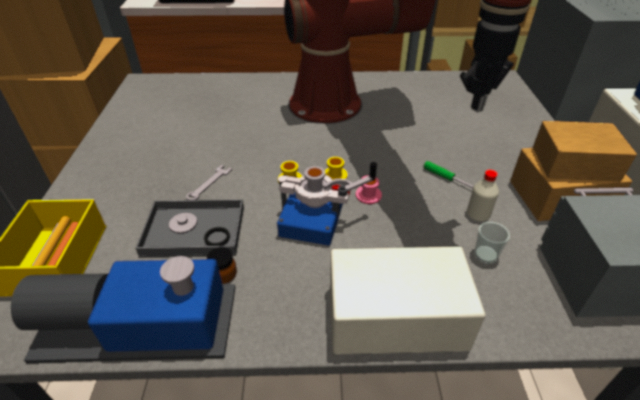

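The hook wraps the pin at (203,243), the lever has stayed at about 120° with the knob at (85,270), and the ring is shut. The cap is seated at (325,264), and the bystanders are where they were. Handing in.

```bash
python3 - <<'E'
from bench import ctrl
print(ctrl.finish_job())
E
```

```text
the job is handed in; nothing more can be done
None
```

The clamp ring is shut and clamped, and I handed the job in at about 27.5 s of the 72 s allowed, with the robot touching nothing.

- **Ring:** I pushed the swinging half shut by the red ear until it stalled at about 7.4 N. The jaw was at roughly -0.02 rad, and the cap centre was 1–2 mm from the stub axis.
- **Lever:** I swung it anticlockwise by its knob and the hook went over the pin. It turned tight at about 2.0 rad, and I stopped near 2.25 rad.
- **Tightening force:** the last four readings at the knob averaged about 5.7 N tangential. They scattered between 5.2 and 6.4 N because of sensor noise, so one reading was above 6 N.
- **Last checks:** the final pictures show the ring shut, the hook around the pin, the lever where I left it and the cap unmoved since the ring closed. The bystanders and look-alikes appear in their original places.

While closing the ring, the force turned sideways for a moment. The finger's edge had probably touched the ring's curve beside the ear, at about 4 N. I backed off, moved 4 mm outward along the ear and finished the push there.

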